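# Cap the refilled petal jars from the cap stacks

### The arm

A 6-joint arm with a two-finger parallel gripper is mounted at the origin on the work surface; the furniture and walls round the work are solid. World frame = base frame: x ahead of the robot, y to its left, z up, the work surface at z = 0. Lengths are in m, angles in rad, forces in N, time in s.
With the tool pointing down it reaches from about 0.35 to 0.975 m from the base axis. Payload 4.9 kg.
Tool frame: the origin (TCP) lies at the very end of the fingers, on their centre line; the grasp point (between the pads) lies 19 mm behind it (ctrl.grasp_offset is the distance from the TCP to the grasp point, in m); z points along the fingers, y is the line along which they close (so a half turn about z gives the same grasp; the last joint's range is limited). The gripper opens to 85 mm and grips with 20 to 120 N. Pads are 22 mm wide; open, the fingers measure 114 mm over their backs; the gripper's body (76 mm by 85 mm) begins 54 mm behind the grasp point. The pads swing forward as they close: fully open they stand 13 mm farther back than shut.
Start: joints at [-1.439, 0.053, 1.613, -0, 1.476, -0.119], TCP at [0.155, -0.605, 0.231] pointing down, gripper open.
Joint ranges: [-3.01, 3.01], [-1.01, 2.22], [0.06, 2.58], [-1.02, 4.17], [0.09, 2.62], [-3.14, 3.14]. Speed limits (rad/s): [2.57, 2.57, 3.14, 3.14, 3.14, 3.14].

### API

Orientations are given as a rotation vector (axis times angle).
In Python, from station import ctrl, optics gives the robot as it stands.
- The arm moves only by the shell command python3 -m handwheel 'ROWS' [OPENING] [FORCE]. ROWS is JSON, a list of rows, each an object of numbers: "tx", "ty", "tz": the shift along the tool's x, y, z in mm; "roll": the turn about the tool's z in rad. A call has 1 to 12 rows; each row shifts and turns the commanded pose from where the row before left it, along the tool's axes as they then stand; what a row does not reach is not made up. A row lasts 1/12 s, in which the tool goes at most 41.7 mm and 7.16 degrees, less where a joint would pass 70% of its speed; a pose out of reach is approached as far as the arm can. A call with a gripper value outside its range is refused whole. OPENING is the finger opening in mm, from 0 to 85.4, set as the call begins (- or left out, the last holds). The fingers move at their own pace and stop on an object; FORCE is the grip in N (left out, the last holds). Time passes only in rows, so rows that do not move let the fingers close. It gives the time, the measured TCP pose, the force, the opening and the grip force at its end, in the units of the state.
- ctrl.get_obs(): the state, without advancing time (a new reading comes with each control period).
- optics.get_image(name): name is "scene" or "top"; returns (picture, depth): 420x560x3 uint8, red, green, blue; 420x560 float32, m along the optical axis (not along the pixel's ray), 0 where there is no reading.
- optics.camera_params(name): a dict with "mtx" (3x3 intrinsics, pixels), "extrinsics" (4x4, takes a point from camera to world coordinates). Camera axes: x right, y down, z forward; pixel columns grow to the right and rows downward; lengths in m; the calibration is good to about 2 mm. A picture is of the moment at which its call begins. camera_params takes no time and is no camera call.
- ctrl.finish_job(): hands the job in; it is judged then, once.
The state is a dict: "t": time; "q": joint angles; "dq": joint speeds; "effort": joint torques, N m; "tool_pos": TCP position; "tool_rot": TCP orientation; "contact_force": force on the tool from outside, world axes, zero at the start; "wrist_torque": the same for the moment, N m; "opening": finger opening in m; "grip_force": force on a finger pad.
Only numpy, scipy, OpenCV 4.12 (cv2) and the standard library are available. Lean on these libraries where they do the work, as an engineer would, in place of code of your own. Each camera call takes 0.05 s, during which the arm holds its last target. There are 200 camera calls.

### The job

The five petal jars have been refilled and are standing open, and their caps were put aside in two stacks. Take the stacks apart and close every jar with its own cap, the one that fits its neck and has the colour of its band, sitting level and all the way down; leave the jars standing where they are.

Things in the scene. Friction and masses are not known exactly. Their poses are not given: they have to be found in the camera images.
- cap_yellow: yellow ribbed slip-on cap, a disc 70 mm across and 22 mm high with its hollow side down (top 8 mm solid, below it a skirt 14 mm deep, wall 2 mm). Origin: centre of its lower edge; z up through the top. Upright at the start: the caps stand in two stacks, smaller on larger, each simply resting flat on the one below (22 mm per cap). Belongs on the jar with the yellow band.
- cap_blue: blue ribbed slip-on cap, a disc 64 mm across and 22 mm high with its hollow side down (top 8 mm solid, below it a skirt 14 mm deep, wall 2 mm). Origin: centre of its lower edge; z up through the top. Upright at the start: the caps stand in two stacks, smaller on larger, each simply resting flat on the one below (22 mm per cap). Belongs on the jar with the blue band.
- cap_red: red ribbed slip-on cap, a disc 52 mm across and 22 mm high with its hollow side down (top 8 mm solid, below it a skirt 14 mm deep, wall 2 mm). Origin: centre of its lower edge; z up through the top. Upright at the start: the caps stand in two stacks, smaller on larger, each simply resting flat on the one below (22 mm per cap). Belongs on the jar with the red band.
- cap_green: green ribbed slip-on cap, a disc 46 mm across and 22 mm high with its hollow side down (top 8 mm solid, below it a skirt 14 mm deep, wall 2 mm). Origin: centre of its lower edge; z up through the top. Upright at the start: the caps stand in two stacks, smaller on larger, each simply resting flat on the one below (22 mm per cap). Belongs on the jar with the green band.
- cap_black: black ribbed slip-on cap, a disc 34 mm across and 22 mm high with its hollow side down (top 8 mm solid, below it a skirt 14 mm deep, wall 2 mm). Origin: centre of its lower edge; z up through the top. Upright at the start: the caps stand in two stacks, smaller on larger, each simply resting flat on the one below (22 mm per cap). Belongs on the jar with the black band.
- jar_of_yellow: open round glass jar filled with dark pink petals, with a yellow band round its belly and a yellow ring on its shoulder; loose, standing on the table. 78 mm across, 80 mm high to the lip; its neck is 18 mm tall and 60 mm across, narrowing in the last 6 mm to 52 mm at the lip. Origin: centre of its underside; z up. With the yellow cap fully home the cap's lower edge is 66 mm above this origin.
- jar_of_blue: open round glass jar filled with straw-coloured petals, with a blue band round its belly and a blue ring on its shoulder; loose, standing on the table. 74 mm across, 74 mm high to the lip; its neck is 18 mm tall and 54 mm across, narrowing in the last 6 mm to 46 mm at the lip. Origin: centre of its underside; z up. With the blue cap fully home the cap's lower edge is 60 mm above this origin.
- jar_of_red: open round glass jar filled with green-grey petals, with a red band round its belly and a red ring on its shoulder; loose, standing on the table. 66 mm across, 70 mm high to the lip; its neck is 18 mm tall and 42 mm across, narrowing in the last 6 mm to 34 mm at the lip. Origin: centre of its underside; z up. With the red cap fully home the cap's lower edge is 56 mm above this origin.
- jar_of_green: open round glass jar filled with brown petals, with a green band round its belly and a green ring on its shoulder; loose, standing on the table. 60 mm across, 64 mm high to the lip; its neck is 18 mm tall and 36 mm across, narrowing in the last 6 mm to 28 mm at the lip. Origin: centre of its underside; z up. With the green cap fully home the cap's lower edge is 50 mm above this origin.
- jar_of_black: open round glass jar filled with orange petals, with a black band round its belly and a black ring on its shoulder; loose, standing on the table. 50 mm across, 58 mm high to the lip; its neck is 18 mm tall and 24 mm across, narrowing in the last 6 mm to 16 mm at the lip. Origin: centre of its underside; z up. With the black cap fully home the cap's lower edge is 44 mm above this origin.

How it is judged:
By the outcome, as a careful person would: the job done as asked, in the order asked, and still so for the second after the job is handed in, with the robot touching nothing.
It also fails if it takes over 138 s, if anything falls off the work surface, if the arm or the gripper's body presses on something with over 40 N, if the wrist force passes 120 N, or if a joint passes its speed limit or range.

## Working session

There is one attempt and no reset: what is moved stays moved. The work goes in short steps, Python scripts to look and compute and a shell command to move; the robot and the scene stay as the last step left them, time stands still between calls to the robot, and variables do not carry over. Pictures are saved under pics/ and viewed, at most 14 in all, crops included, and the job is handed in when it is done.

```bash
ls; mkdir -p pics
cat > h.py <<'E'
import numpy as np, cv2
from station import ctrl, optics
def grab(n,tag=None):
    im,d=optics.get_image(n)
    if tag: cv2.imwrite(f'pics/{tag}.png',im[:,:,::-1])
    return im,d
def cloud(n,d):
    p=optics.camera_params(n);K=p['mtx'];T=p['extrinsics']
    v,u=np.mgrid[:d.shape[0],:d.shape[1]]
    c=np.stack([(u-K[0,2])/K[0,0]*d,(v-K[1,2])/K[1,1]*d,d],-1)
    return c@T[:3,:3].T+T[:3,3]
E
python3 - <<'E'
from h import *
for n in('scene','top'):
    im,d=grab(n,n+'0'); p=optics.camera_params(n); print(n,np.round(p['mtx'],1).tolist(),np.round(p['extrinsics'],3).tolist()); np.savez(n+'0.npz',im=im,d=d)
o=ctrl.get_obs();print(o,ctrl.grasp_offset)
E
```

```text
pics
scene [[470.7, 0.0, 278.9], [0.0, 470.7, 216.6], [0.0, 0.0, 1.0]] [[0.868, -0.351, 0.353, 0.16], [-0.497, -0.629, 0.598, -0.66], [0.012, -0.694, -0.72, 0.891], [0.0, 0.0, 0.0, 1.0]]
top [[522.1, 0.0, 275.8], [0.0, 522.1, 194.2], [0.0, 0.0, 1.0]] [[-0.02, -0.981, 0.191, 0.283], [-1.0, 0.024, 0.019, -0.001], [-0.023, -0.19, -0.981, 1.399], [0.0, 0.0, 0.0, 1.0]]
{'t': 0.1, 'q': array([-1.43901623e+00,  5.33330159e-02,  1.61417529e+00, -1.06484604e-05,
        1.47600493e+00, -1.19025821e-01]), 'dq': array([ 4.75064905e-04, -1.25763557e-03, -3.23154732e-03,  4.90778321e-05,
        5.53110901e-05,  5.39407084e-04]), 'effort': array([ 3.14740328e-04, -3.94905996e+01, -3.71364605e+01, -1.09982554e-04,
        3.90616202e-03,  1.53456153e-05]), 'tool_pos': array([ 0.15502146, -0.60487755,  0.2301487 ]), 'tool_rot': array([-3.11501722e+00, -3.92694639e-01,  3.58664352e-05]), 'contact_force': array([-0.73398364, -0.25410506, -0.02081836]), 'wrist_torque': array([-0.00996944, -0.01245236,  0.03947589]), 'grip_force': 0.0, 'opening': 0.08530763808746426} 0.0187
```

View pics/top0.png

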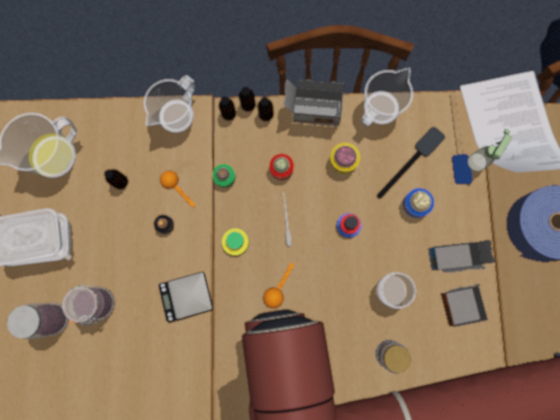

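View pics/scene0.png

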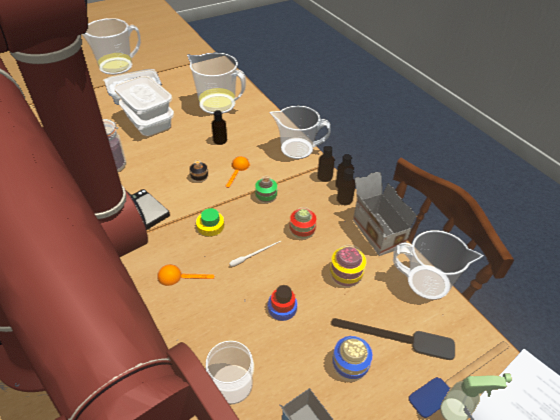

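The top view shows the green-on-yellow stack at (235,241) and the black/red/blue stack at (349,224). The jars are green (224,176), red (282,166), yellow (345,157), blue (419,203) and black (164,224). The scene view confirms these at (209,220), (283,300), (266,189), (303,221), (348,265), (353,356) and (199,171).

```bash
cat >> h.py <<'E'
from scipy.optimize import least_squares
RNG={'yellow':((22,120,120),(34,255,255)),'green':((55,110,50),(85,255,255)),'red':((172,130,80),(180,255,255)),'blue':((105,120,50),(125,255,255)),'black':((0,0,0),(180,255,55))}
def mask(im,c,uv,r=32):
    hsv=cv2.cvtColor(np.ascontiguousarray(im),cv2.COLOR_RGB2HSV); m=cv2.inRange(hsv,*RNG[c])
    if c=='red': m|=cv2.inRange(hsv,(0,150,80),(4,255,255))
    w=np.zeros_like(m); cv2.circle(w,uv,r,255,-1); m&=w
    n,l,s,ce=cv2.connectedComponentsWithStats(m)
    return m>0
def rayplane(n,uv,z):
    p=optics.camera_params(n);K=p['mtx'];T=p['extrinsics']
    uv=np.asarray(uv,float).reshape(-1,2)
    r=np.c_[(uv-K[[0,1],[2,2]])/K[0,0],np.ones(len(uv))]@T[:3,:3].T
    return T[:3,3]+r*((z-T[2,3])/r[:,2:])
def fit(P,r):
    f=least_squares(lambda c:np.hypot(P[:,0]-c[0],P[:,1]-c[1])-r,P.mean(0)[:2],loss='soft_l1',f_scale=.001)
    return f.x,np.sqrt(np.mean(f.fun**2))
E
python3 - <<'E'
from h import *
loc={'jar_black':('black',(164,224),(199,171)),'jar_green':('green',(224,176),(266,189)),'jar_red':('red',(282,166),(303,221)),'jar_yellow':('yellow',(345,157),(348,265)),'jar_blue':('blue',(419,203),(353,356)),
'cap_green':('green',(235,241),(209,220)),'cap_yellow':('yellow',(235,241),(209,220)),'cap_black':('black',(349,224),(283,300)),'cap_red':('red',(349,224),(283,300)),'cap_blue':('blue',(349,224),(283,300))}
for i,n in enumerate(('top','scene')):
    f=np.load(n+'0.npz');im,d=f['im'],f['d'];X=cloud(n,d)
    out=np.zeros_like(im)
    for k,(c,*uv) in loc.items():
        m=mask(im,c,uv[i],24 if n=='top' else 32); out[m]=im[m]|40
        P=X[m&(d>0)]
        h,e=np.histogram(P[:,2]*1e3,bins=np.arange(-4,100,8))
        ext=(P[:,:2].max(0)-P[:,:2].min(0))*1e3; mid=(P[:,:2].max(0)+P[:,:2].min(0))/2
        print(n,k,len(P),'mean',P.mean(0).round(3),'mid',mid.round(4),'ext',ext.round(0),h.tolist())
    cv2.imwrite(f'pics/m_{n}.png',out[:,:,::-1])
a,b=[cv2.imread(f'pics/m_{n}.png') for n in('top','scene')]
cv2.imwrite('pics/m.png',np.vstack([cv2.resize(a[120:280,130:460],None,fx=1.8,fy=1.8),cv2.resize(b[140:400,150:420],(594,300))]))
E
```

```text
top jar_black 136 mean [0.471 0.322 0.035] mid [0.4745 0.3251] ext [44. 44.] [0, 0, 0, 8, 69, 59, 0, 0, 0, 0, 0, 0]
top jar_green 228 mean [0.598 0.163 0.042] mid [0.6024 0.1642] ext [57. 56.] [0, 0, 0, 4, 18, 146, 55, 5, 0, 0, 0, 0]
top jar_red 243 mean [0.617 0.009 0.048] mid [0.6228 0.0092] ext [65. 59.] [0, 0, 0, 0, 3, 27, 180, 29, 3, 1, 0, 0]
top jar_yellow 339 mean [ 0.639 -0.16   0.052] mid [ 0.6491 -0.1654] ext [97. 89.] [28, 3, 0, 1, 3, 3, 16, 176, 78, 15, 9, 1]
top jar_blue 221 mean [ 0.511 -0.342  0.053] mid [ 0.5146 -0.3479] ext [71. 71.] [0, 0, 0, 0, 0, 2, 92, 126, 1, 0, 0, 0]
top cap_green 197 mean [0.426 0.135 0.043] mid [0.4258 0.1347] ext [40. 40.] [0, 0, 0, 0, 0, 135, 62, 0, 0, 0, 0, 0]
top cap_yellow 362 mean [0.423 0.136 0.017] mid [0.4272 0.1384] ext [75. 75.] [56, 9, 101, 184, 5, 0, 0, 0, 0, 0, 0, 0]
top cap_black 2 mean [ 0.453 -0.158  0.063] mid [ 0.4532 -0.1583] ext [2. 3.] [0, 0, 0, 0, 0, 0, 0, 0, 2, 0, 0, 0]
top cap_red 149 mean [ 0.46  -0.164  0.045] mid [ 0.4636 -0.1673] ext [50. 48.] [0, 0, 0, 0, 0, 84, 47, 7, 10, 1, 0, 0]
top cap_blue 64 mean [ 0.447 -0
[... 470 characters left out ...]
 [ 0.63  -0.175  0.048] mid [ 0.6575 -0.1598] ext [118.  81.] [19, 0, 2, 59, 63, 4, 1, 159, 87, 10, 20, 0]
scene jar_blue 417 mean [ 0.508 -0.36   0.054] mid [ 0.5143 -0.3519] ext [73. 72.] [0, 0, 0, 11, 10, 0, 105, 248, 1, 42, 0, 0]
scene cap_green 251 mean [0.426 0.13  0.041] mid [0.4265 0.1336] ext [43. 44.] [0, 0, 0, 6, 37, 115, 93, 0, 0, 0, 0, 0]
scene cap_yellow 343 mean [0.419 0.121 0.017] mid [0.4289 0.1508] ext [ 79. 102.] [28, 55, 90, 163, 3, 3, 1, 0, 0, 0, 0, 0]Traceback (most recent call last):
  File "<stdin>", line 11, in <module>
    return umr_maximum(a, axis, None, out, keepdims, initial, where)
ValueError: zero-size array to reduction operation maximum which has no identity
```

Run:
```python
from h import *
J={'black':(.472,.322,.058,.050,.024),'green':(.601,.162,.064,.060,.036),'red':(.622,.007,.070,.066,.042),'yellow':(.645,-.165,.080,.078,.060),'blue':(.514,-.349,.074,.074,.054)}
C={'green':(.426,.134,.044,.046),'yellow':(.426,.134,.022,.070),'black':(.46,-.16,.066,.034),'red':(.46,-.16,.044,.052),'blue':(.46,-.16,.022,.064)}
for n in('top','scene'):
    f=np.load(n+'0.npz');im,d=f['im'],f['d'];X=cloud(n,d);X[d==0]=9
    for k,(x,y,h,D,N) in J.items():
        r=np.hypot(X[...,0]-x,X[...,1]-y)
        P=X[(r<D/2+.012)&(abs(X[...,2]-(h-.018))<.007)]
        for _ in range(2):
            ext=np.ptp(P[:,:2],axis=0);mid=(P[:,:2].max(0)+P[:,:2].min(0))/2
        q=X[(r<D/2+.01)&(X[...,2]>.015)][:,:2]
        print(n,'jar',k,len(P),mid.round(4),(ext*1e3).round(),'all mid',((q.max(0)+q.min(0))/2).round(4),(np.ptp(q,axis=0)*1e3).round())
    for k,(x,y,z,D) in C.items():
        r=np.hypot(X[...,0]-x,X[...,1]-y)
        P=X[(r<D/2+.01)&(abs(X[...,2]-z)<.006)]
        print(n,'cap',k,len(P),((P.max(0)+P.min(0))/2).round(4)[:2],'mean',P.mean(0).round(4),(np.ptp(P,axis=0)*1e3).round())
```

```text
top jar black 181 [0.4758 0.3275] [46. 49.] all mid [0.4751 0.3272] [49. 50.]
top jar green 203 [0.6032 0.1664] [59. 57.] all mid [0.6032 0.1657] [60. 59.]
top jar red 238 [0.6228 0.0093] [65. 64.] all mid [0.6231 0.0095] [66. 65.]
top jar yellow 224 [ 0.639  -0.1596] [77. 77.] all mid [ 0.6395 -0.1591] [79. 78.]
top jar blue 241 [ 0.516  -0.3489] [73. 73.] all mid [ 0.5157 -0.3492] [74. 74.]
top cap green 230 [0.4263 0.1361] mean [0.4267 0.136  0.0429] [45. 42. 11.]
top cap yellow 281 [0.4244 0.1357] mean [0.4222 0.1365 0.0214] [69. 69. 12.]
top cap black 130 [ 0.4644 -0.1679] mean [ 0.4642 -0.1671  0.0654] [32. 31. 10.]
top cap red 158 [ 0.4636 -0.1665] mean [ 0.4604 -0.1642  0.043 ] [50. 50. 12.]
top cap blue 128 [ 0.4632 -0.1651] mean [ 0.4543 -0.1593  0.0217] [65. 63. 12.]
scene jar black 131 [0.4756 0.3269] [49. 51.] all mid [0.4754 0.3261] [49. 53.]
scene jar green 176 [0.6031 0.1627] [60. 57.] all mid [0.6029 0.1621] [61. 58.]
scene jar red 229 [0.6227 0.0077] [65. 66.] all mid [0.6216 0.0077] [68. 66.]
scene jar yellow 294 [ 0.6381 -0.1604] [77. 78.] all mid [ 0.6375 -0.1609] [78. 79.]
scene jar blue 451 [ 0.5145 -0.3501] [75. 74.] all mid [ 0.5144 -0.3503] [75. 75.]
scene cap green 217 [0.4264 0.1359] mean [0.4258 0.1339 0.0437] [43. 49. 11.]
scene cap yellow 238 [0.4245 0.1334] mean [0.4188 0.1229 0.0217] [70. 66. 12.]
scene cap black 184 [ 0.4636 -0.1688] mean [ 0.463  -0.1696  0.0653] [33. 34.  9.]
scene cap red 210 [ 0.4622 -0.1671] mean [ 0.4566 -0.1759  0.0438] [51. 53. 11.]
scene cap blue 200 [ 0.4618 -0.1687] mean [ 0.4526 -0.1809  0.0215] [65. 61. 12.]
```

```bash
python3 -m handwheel '[{"roll":0.0837},{"roll":0.0837},{"roll":0.0837},{"tx":14,"ty":-19},{"tx":17,"ty":-24},{"tx":17,"ty":-24},{"tx":17,"ty":-24},{"tx":17,"ty":-24},{"tx":17,"ty":-24},{"tx":17,"ty":-24},{"tx":17,"ty":-24},{"tx":17,"ty":-24}]' 52 30; python3 -m handwheel '[{"tx":17,"ty":-24},{"tx":17,"ty":-24},{"tx":17,"ty":-24},{"tx":17,"ty":-24},{"tx":17,"ty":-24},{"tx":17,"ty":-24},{"tx":17,"ty":-24},{"tx":17,"ty":-24},{"tx":17,"ty":-24},{}]'
```

```text
$[0]: bad value
$[0]: bad value
```

```bash
python3 -m handwheel '[{"tx":0,"ty":0,"tz":0,"roll":0.0837},{"tx":0,"ty":0,"tz":0,"roll":0.0837},{"tx":0,"ty":0,"tz":0,"roll":0.0837},{"tx":14,"ty":-19,"tz":0,"roll":0},{"tx":17,"ty":-24,"tz":0,"roll":0},{"tx":17,"ty":-24,"tz":0,"roll":0},{"tx":17,"ty":-24,"tz":0,"roll":0},{"tx":17,"ty":-24,"tz":0,"roll":0}]' 52 30
```

```text
t: 0.77
tool_pos: [0.2375, -0.489, 0.2306]
tool_rot: [-3.141, 0.001, 0.0]
contact_force: [0.9, 0.9, -0.1]
opening: 0.052
grip_force: 0.0
```

```bash
python3 -m handwheel '[{"tx":19,"ty":-27,"tz":0,"roll":0},{"tx":19,"ty":-27,"tz":0,"roll":0},{"tx":19,"ty":-27,"tz":0,"roll":0},{"tx":19,"ty":-27,"tz":0,"roll":0},{"tx":19,"ty":-27,"tz":0,"roll":0},{"tx":19,"ty":-27,"tz":0,"roll":0},{"tx":19,"ty":-27,"tz":0,"roll":0},{"tx":19,"ty":-27,"tz":0,"roll":0},{"tx":19,"ty":-27,"tz":10,"roll":0},{"tx":19,"ty":-27,"tz":20,"roll":0},{"tx":19,"ty":-27,"tz":30,"roll":0},{"tx":18,"ty":-25,"tz":30,"roll":0}]'; python3 -m handwheel '[{"tx":0,"ty":0,"tz":30,"roll":0},{"tx":0,"ty":0,"tz":10,"roll":0},{"tx":0,"ty":0,"tz":0,"roll":0},{"tx":0,"ty":0,"tz":0,"roll":0}]'
```

```text
t: 1.77
tool_pos: [0.4637, -0.1697, 0.1442]
tool_rot: [3.14, 0.0, 0.004]
contact_force: [1.2, -1.2, -0.6]
opening: 0.0514
grip_force: 0.0
t: 2.1
tool_pos: [0.4621, -0.1715, 0.1044]
tool_rot: [-3.141, 0.002, 0.001]
contact_force: [0.6, -0.4, 0.0]
opening: 0.0517
grip_force: 0.0
```

Run:
```python
from h import *
im,d=grab('scene');cv2.imwrite('pics/s1.png',cv2.resize(im[200:380,180:420,::-1],None,fx=3,fy=3))
```

```text
(no output)
```

View pics/s1.png

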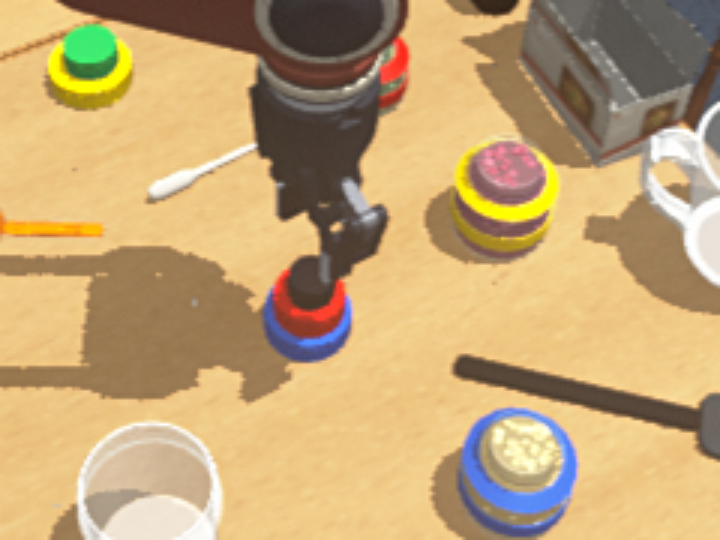

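The gripper hangs over the black/red/blue stack (crop 310,290) with its fingers clear on both sides.

```bash
python3 -m handwheel '[{"tx":2,"ty":-3.5,"tz":15,"roll":0},{"tx":0,"ty":0,"tz":20,"roll":0},{"tx":0,"ty":0,"tz":16,"roll":0},{"tx":0,"ty":0,"tz":6,"roll":0},{"tx":0,"ty":0,"tz":0,"roll":0}]'; python3 -m handwheel '[{"tx":0,"ty":0,"tz":0,"roll":0},{"tx":0,"ty":0,"tz":0,"roll":0},{"tx":0,"ty":0,"tz":0,"roll":0},{"tx":0,"ty":0,"tz":0,"roll":0},{"tx":0,"ty":0,"tz":0,"roll":0},{"tx":0,"ty":0,"tz":0,"roll":0}]' 28 30
```

```text
t: 2.57
tool_pos: [0.4643, -0.1683, 0.0475]
tool_rot: [-3.142, 0.003, 0.0]
contact_force: [-0.5, 0.4, -0.2]
opening: 0.0521
grip_force: 0.0
t: 3.07
tool_pos: [0.4659, -0.1686, 0.0493]
tool_rot: [3.139, -0.0, 0.005]
contact_force: [-1.0, -0.9, 6.4]
opening: 0.0323
grip_force: 30.3
```

```bash
python3 -m handwheel '[{"tx":0,"ty":0,"tz":-3,"roll":0},{"tx":0,"ty":0,"tz":-8,"roll":0},{"tx":0,"ty":0,"tz":-20,"roll":0},{"tx":0,"ty":0,"tz":-25,"roll":0},{"tx":0,"ty":0,"tz":-25,"roll":0},{"tx":0,"ty":0,"tz":0,"roll":0}]'
python3 - <<'E'
from h import *
im,d=grab('scene');cv2.imwrite('pics/s2.png',cv2.resize(im[200:380,180:420,::-1],None,fx=3,fy=3))
E
```

```text
t: 3.57
tool_pos: [0.4674, -0.169, 0.1344]
tool_rot: [3.137, -0.0, 0.014]
contact_force: [0.8, 0.2, 1.0]
opening: 0.0326
grip_force: 29.9
```

View pics/s2.png

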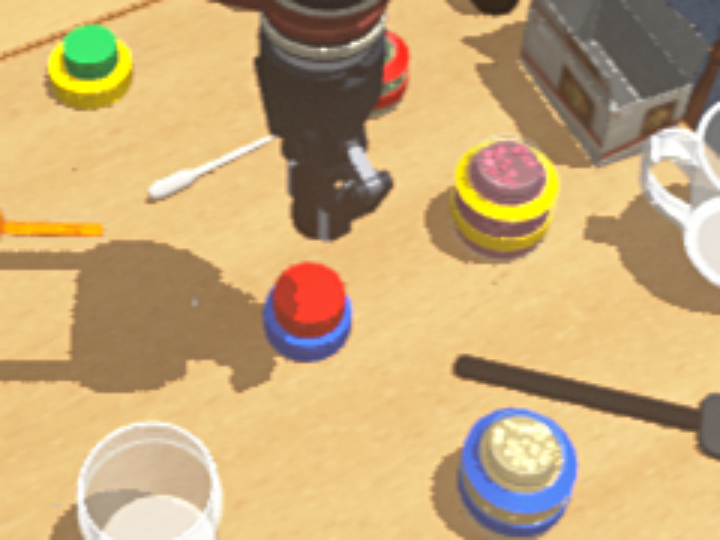

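The black cap is out of the stack and held; the red cap (crop 310,298) is undisturbed on the blue one.

```bash
python3 -m handwheel '[{"tx":0,"ty":-20,"tz":0,"roll":0},{"tx":0,"ty":-33,"tz":0,"roll":0},{"tx":0,"ty":-33,"tz":0,"roll":0},{"tx":0,"ty":-33,"tz":0,"roll":0},{"tx":0,"ty":-33,"tz":0,"roll":0},{"tx":0,"ty":-33,"tz":0,"roll":0},{"tx":0,"ty":-33,"tz":0,"roll":0},{"tx":0,"ty":-33,"tz":0,"roll":0},{"tx":0,"ty":-33,"tz":0,"roll":0},{"tx":0,"ty":-33,"tz":0,"roll":0},{"tx":0,"ty":-33,"tz":0,"roll":0},{"tx":0,"ty":-33,"tz":0,"roll":0}]';python3 -m handwheel '[{"tx":2,"ty":-33,"tz":0,"roll":0},{"tx":3,"ty":-33,"tz":0,"roll":0},{"tx":2,"ty":-33,"tz":0,"roll":0},{"tx":2,"ty":-14,"tz":0,"roll":0},{"tx":0,"ty":0,"tz":0,"roll":0},{"tx":0,"ty":0,"tz":0,"roll":0}]'
python3 - <<'E'
from h import *
X=[]
for n in('top','scene'):
    im,d=grab(n,n+'3')
a=cv2.imread('pics/top3.png')[170:280,100:230];b=cv2.imread('pics/scene3.png')[100:210,130:260]
cv2.imwrite('pics/s3.png',cv2.resize(np.hstack([a,b]),None,fx=3,fy=3))
for _ in range(3):print(ctrl.get_obs()['tool_pos'].round(4))
E
```

```text
t: 4.62
tool_pos: [0.4632, 0.2169, 0.127]
tool_rot: [3.141, 0.0, -0.003]
contact_force: [0.9, -0.1, -0.1]
opening: 0.0331
grip_force: 29.9
t: 5.12
tool_pos: [0.4729, 0.3282, 0.1271]
tool_rot: [3.14, 0.002, -0.003]
contact_force: [0.5, -0.4, -0.2]
opening: 0.0329
grip_force: 29.9
[0.4732 0.3271 0.1275]
[0.4732 0.3271 0.1275]
[0.4732 0.3271 0.1275]
```

View pics/s3.png

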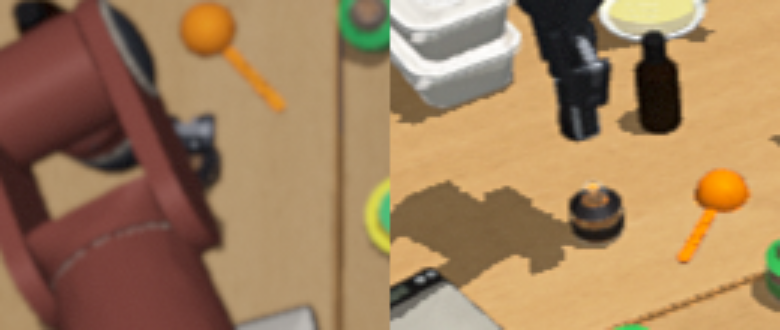

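The scene crop shows the gripper with the cap directly above the black jar (crop 597,213); the bottle next to it is clear.

```bash
python3 -m handwheel '[{"tx":2,"ty":0,"tz":10,"roll":0},{"tx":0,"ty":0,"tz":20,"roll":0},{"tx":0,"ty":0,"tz":20,"roll":0},{"tx":0,"ty":0,"tz":10,"roll":0},{"tx":0,"ty":0,"tz":5,"roll":0},{"tx":0,"ty":0,"tz":5,"roll":0},{"tx":0,"ty":0,"tz":0,"roll":0}]'; python3 -m handwheel '[{"tx":0,"ty":0,"tz":3,"roll":0},{"tx":0,"ty":0,"tz":2,"roll":0},{"tx":0,"ty":0,"tz":2,"roll":0},{"tx":0,"ty":0,"tz":0,"roll":0}]'; python3 -m handwheel '[{"tx":0,"ty":0,"tz":1,"roll":0},{"tx":0,"ty":0,"tz":1,"roll":0},{"tx":0,"ty":0,"tz":0,"roll":0}]'
```

```text
t: 5.8
tool_pos: [0.4754, 0.3279, 0.0576]
tool_rot: [3.141, -0.001, -0.001]
contact_force: [0.3, 0.5, -0.1]
opening: 0.0328
grip_force: 30.0
t: 6.13
tool_pos: [0.4756, 0.3285, 0.0513]
tool_rot: [-3.141, 0.0, -0.0]
contact_force: [0.5, -0.7, -0.1]
opening: 0.033
grip_force: 30.0
t: 6.38
tool_pos: [0.4758, 0.3286, 0.0495]
tool_rot: [-3.141, 0.0, -0.001]
contact_force: [-0.1, 0.1, 0.3]
opening: 0.0325
grip_force: 30.0
```

```bash
python3 -m handwheel '[{"tx":0,"ty":0,"tz":1,"roll":0},{"tx":0,"ty":0,"tz":0,"roll":0}]'|grep -E "pos|force"; python3 -m handwheel '[{"tx":0,"ty":0,"tz":1,"roll":0},{"tx":0,"ty":0,"tz":0,"roll":0}]'|grep -E "pos|force"
```

```text
tool_pos: [0.4759, 0.3286, 0.0494]
contact_force: [-3.1, -0.3, 5.9]
grip_force: 30.5
tool_pos: [0.4762, 0.3288, 0.0495]
contact_force: [-3.7, -1.6, 10.0]
grip_force: 30.9
```

```bash
python3 -m handwheel '[{"tx":0,"ty":0,"tz":-1.5,"roll":0},{"tx":0,"ty":0,"tz":0,"roll":0},{"tx":0,"ty":0,"tz":0,"roll":0},{"tx":0,"ty":0,"tz":0,"roll":0}]' 52;  python3 -m handwheel '[{"tx":0,"ty":0,"tz":-10,"roll":0},{"tx":0,"ty":0,"tz":-20,"roll":0},{"tx":0,"ty":0,"tz":-30,"roll":0},{"tx":0,"ty":0,"tz":-30,"roll":0},{"tx":0,"ty":0,"tz":0,"roll":0}]' 66
cat >> h.py <<'E'
def chk(n,x,y,z,D,d=None):
    if d is None: im,d=grab(n)
    X=cloud(n,d);X[d==0]=9
    r=np.hypot(X[...,0]-x,X[...,1]-y);P=X[(r<D/2+.006)&(X[...,2]>z-.006)&(X[...,2]<z+.03)]
    A=np.c_[P[:,:2]-P[:,:2].mean(0),np.ones(len(P))]
    T=P[np.hypot(P[:,0]-P[:,0].mean(),P[:,1]-P[:,1].mean())<D*.38]
    s=np.linalg.lstsq(np.c_[T[:,:2]-T[:,:2].mean(0),np.ones(len(T))],T[:,2],rcond=None)[0]
    print(n,len(P),'mid',((P.max(0)+P.min(0))/2)[:2].round(4),'ztop med',np.median(T[:,2]).round(4),'want',z,'slope',s[:2].round(3),'ext',(np.ptp(P,axis=0)*1e3).round())
E
python3 -c "
from h import *
chk('scene',.4757,.3272,.066,.034)"
```

```text
t: 7.05
tool_pos: [0.4753, 0.3283, 0.0483]
tool_rot: [3.141, -0.0, -0.001]
contact_force: [0.1, 0.5, -1.4]
opening: 0.0519
grip_force: 0.0
t: 7.47
tool_pos: [0.4794, 0.3304, 0.1469]
tool_rot: [-3.136, 0.0, -0.017]
contact_force: [1.2, 0.4, 1.1]
opening: 0.0665
grip_force: 0.0
scene 96 mid [0.4744 0.3269] ztop med 0.0659 want 0.066 slope [-0.018 -0.001] ext [32. 41. 10.]
```

```bash
python3 -m handwheel '[{"tx":0,"ty":20,"tz":0,"roll":0},{"tx":-1,"ty":35,"tz":0,"roll":0},{"tx":-1,"ty":35,"tz":0,"roll":0},{"tx":-1,"ty":35,"tz":0,"roll":0},{"tx":-1,"ty":35,"tz":0,"roll":0},{"tx":-1,"ty":35,"tz":0,"roll":0},{"tx":-1,"ty":35,"tz":0,"roll":0},{"tx":-1,"ty":35,"tz":0,"roll":0},{"tx":-1,"ty":35,"tz":0,"roll":0},{"tx":-1,"ty":35,"tz":0,"roll":0},{"tx":-1,"ty":35,"tz":0,"roll":0},{"tx":-1,"ty":35,"tz":0,"roll":0}]';python3 -m handwheel '[{"tx":-2,"ty":35,"tz":0,"roll":0},{"tx":0,"ty":35,"tz":0,"roll":0},{"tx":0,"ty":20,"tz":20,"roll":0},{"tx":0,"ty":0,"tz":30,"roll":0},{"tx":0,"ty":0,"tz":10,"roll":0},{"tx":0,"ty":0,"tz":0,"roll":0},{"tx":0,"ty":0,"tz":0,"roll":0}]'; python3 -c "
from h import *
chk('scene',.4757,.3272,.066,.034)
chk('scene',.463,-.167,.044,.052)"
```

```text
t: 8.52
tool_pos: [0.4634, -0.078, 0.1378]
tool_rot: [-3.141, 0.001, 0.002]
contact_force: [0.5, -0.2, 0.1]
opening: 0.0661
grip_force: 0.0
t: 9.1
tool_pos: [0.4616, -0.1656, 0.0778]
tool_rot: [-3.14, -0.001, 0.004]
contact_force: [-0.2, -0.7, 0.5]
opening: 0.0664
grip_force: 0.0h.py:32: RuntimeWarning: Mean of empty slice.
  A=np.c_[P[:,:2]-P[:,:2].mean(0),np.ones(len(P))]
  ret = um.true_divide(
h.py:33: RuntimeWarning: Mean of empty slice.
  T=P[np.hypot(P[:,0]-P[:,0].mean(),P[:,1]-P[:,1].mean())<D*.38]
  ret = ret.dtype.type(ret / rcount)
h.py:34: RuntimeWarning: Mean of empty slice.
  s=np.linalg.lstsq(np.c_[T[:,:2]-T[:,:2].mean(0),np.ones(len(T))],T[:,2],rcond=None)[0]
Traceback (most recent call last):
  File "h.py", line 35, in chk
    print(n,len(P),'mid',((P.max(0)+P.min(0))/2)[:2].round(4),'ztop med',np.median(T[:,2]).round(4),'want',z,'slope',s[:2].round(3),'ext',(np.ptp(P,axis=0)*1e3).round())
                           ~~~~~^^^
ValueError: zero-size array to reduction operation maximum which has no identity
```

```bash
python3 -m handwheel '[{"tx":1.5,"ty":1.5,"tz":15,"roll":0},{"tx":0,"ty":0,"tz":20,"roll":0},{"tx":0,"ty":0,"tz":10,"roll":0},{"tx":0,"ty":0,"tz":5,"roll":0},{"tx":0,"ty":0,"tz":0,"roll":0}]'; python3 -m handwheel '[{"tx":0,"ty":0,"tz":0,"roll":0},{"tx":0,"ty":0,"tz":0,"roll":0},{"tx":0,"ty":0,"tz":0,"roll":0},{"tx":0,"ty":0,"tz":0,"roll":0},{"tx":0,"ty":0,"tz":0,"roll":0}]' 44 30; python3 -m handwheel '[{"tx":0,"ty":0,"tz":-3,"roll":0},{"tx":0,"ty":0,"tz":-12,"roll":0},{"tx":0,"ty":0,"tz":-25,"roll":0},{"tx":0,"ty":0,"tz":-30,"roll":0},{"tx":0,"ty":0,"tz":-30,"roll":0},{"tx":0,"ty":0,"tz":-10,"roll":0},{"tx":0,"ty":0,"tz":0,"roll":0},{"tx":0,"ty":0,"tz":0,"roll":0}]'
```

```text
t: 9.57
tool_pos: [0.4636, -0.1674, 0.0283]
tool_rot: [-3.141, -0.001, 0.002]
contact_force: [0.5, 0.3, -0.6]
opening: 0.0657
grip_force: 0.0
t: 9.98
tool_pos: [0.465, -0.1686, 0.0301]
tool_rot: [3.141, -0.001, 0.004]
contact_force: [0.4, -0.1, 5.6]
opening: 0.0505
grip_force: 31.6
t: 10.65
tool_pos: [0.4638, -0.1681, 0.1387]
tool_rot: [3.141, -0.001, 0.001]
contact_force: [-0.9, -0.3, -1.5]
opening: 0.0503
grip_force: 31.4
```

```bash
python3 -m handwheel '[{"tx":10,"ty":-11,"tz":0,"roll":0},{"tx":20,"ty":-22,"tz":0,"roll":0},{"tx":20,"ty":-22,"tz":0,"roll":0},{"tx":20,"ty":-22,"tz":0,"roll":0},{"tx":20,"ty":-22,"tz":0,"roll":0},{"tx":20,"ty":-22,"tz":0,"roll":0},{"tx":20,"ty":-23,"tz":0,"roll":0},{"tx":20,"ty":-22,"tz":10,"roll":0},{"tx":9,"ty":-11,"tz":20,"roll":0},{"tx":0,"ty":0,"tz":10,"roll":0},{"tx":0,"ty":0,"tz":0,"roll":0},{"tx":0,"ty":0,"tz":0,"roll":0}]'
```

```text
t: 11.65
tool_pos: [0.6206, 0.0086, 0.0956]
tool_rot: [-3.141, 0.001, 0.009]
contact_force: [-0.1, 0.5, -0.3]
opening: 0.0503
grip_force: 31.4
```

Run:
```python
from h import *
im,d=grab('scene');cv2.imwrite('pics/s4.png',cv2.resize(im[150:330,200:440,::-1],None,fx=3,fy=3))
chk('scene',.4757,.3272,.066,.034,d)
```

```text
scene 96 mid [0.474  0.3284] ztop med 0.0662 want 0.066 slope [-0.006  0.006] ext [33. 40.  9.]
```

View pics/s4.png

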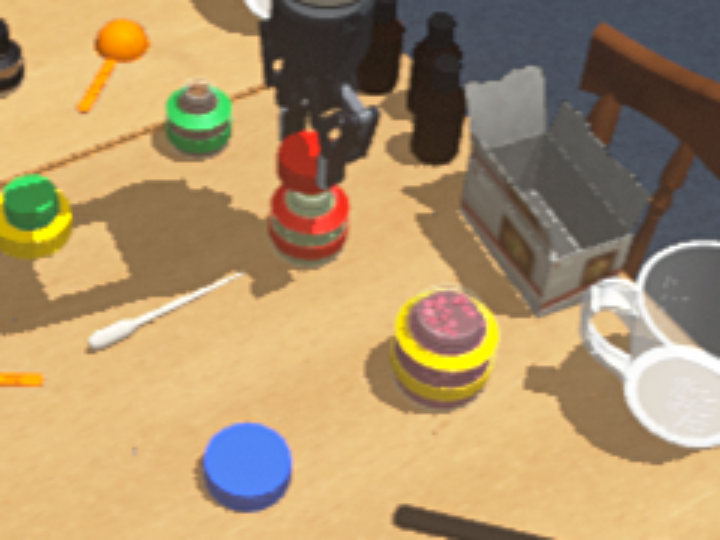

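The red cap hangs level just above the red jar (crop 310,165 over 310,220), and the blue cap stands alone at (247,465).

```bash
python3 -m handwheel '[{"tx":2,"ty":0,"tz":8,"roll":0},{"tx":0,"ty":0,"tz":8,"roll":0},{"tx":0,"ty":0,"tz":6,"roll":0},{"tx":0,"ty":0,"tz":4,"roll":0},{"tx":0,"ty":0,"tz":3,"roll":0},{"tx":0,"ty":0,"tz":0,"roll":0}]'|grep -E "pos|contact";for i in 1; do python3 -m handwheel '[{"tx":0,"ty":0,"tz":1,"roll":0},{"tx":0,"ty":0,"tz":1,"roll":0},{"tx":0,"ty":0,"tz":0,"roll":0}]'|grep -E "pos|contact";python3 -m handwheel '[{"tx":0,"ty":0,"tz":1,"roll":0},{"tx":0,"ty":0,"tz":0,"roll":0}]'|grep -E "pos|contact"; done
```

```text
tool_pos: [0.6243, 0.0088, 0.0687]
contact_force: [-0.8, 0.5, -0.9]
tool_pos: [0.6251, 0.0089, 0.0679]
contact_force: [0.5, 0.2, 0.1]
tool_pos: [0.6251, 0.0089, 0.0668]
contact_force: [0.4, 0.7, -0.8]
```

```bash
python3 -m handwheel '[{"tx":0,"ty":0,"tz":1,"roll":0},{"tx":0,"ty":0,"tz":1,"roll":0},{"tx":0,"ty":0,"tz":0,"roll":0}]'|grep -E "pos|contact";python3 -m handwheel '[{"tx":0,"ty":0,"tz":1,"roll":0},{"tx":0,"ty":0,"tz":0,"roll":0}]'|grep -E "pos|contact";python3 -m handwheel '[{"tx":0,"ty":0,"tz":1,"roll":0},{"tx":0,"ty":0,"tz":0,"roll":0}]'|grep -E "pos|contact"
```

```text
tool_pos: [0.6248, 0.0089, 0.0645]
contact_force: [0.2, 0.1, -1.2]
tool_pos: [0.6251, 0.0089, 0.0641]
contact_force: [-2.2, -0.5, 1.3]
tool_pos: [0.6254, 0.0088, 0.0641]
contact_force: [-3.6, 0.5, 7.6]
```

```bash
python3 -m handwheel '[{"tx":0,"ty":0,"tz":-1,"roll":0},{"tx":0,"ty":0,"tz":0,"roll":0},{"tx":0,"ty":0,"tz":0,"roll":0},{"tx":0,"ty":0,"tz":0,"roll":0}]' 66;  python3 -m handwheel '[{"tx":0,"ty":0,"tz":-10,"roll":0},{"tx":0,"ty":0,"tz":-20,"roll":0},{"tx":-10,"ty":11,"tz":-25,"roll":0},{"tx":-20,"ty":22,"tz":0,"roll":0},{"tx":-20,"ty":22,"tz":0,"roll":0},{"tx":-20,"ty":22,"tz":0,"roll":0},{"tx":-20,"ty":22,"tz":0,"roll":0},{"tx":-20,"ty":22,"tz":0,"roll":0},{"tx":-20,"ty":22,"tz":0,"roll":0},{"tx":-20,"ty":22,"tz":0,"roll":0},{"tx":-12,"ty":11,"tz":0,"roll":0},{"tx":0,"ty":0,"tz":0,"roll":0}]' 78
python3 -c "
from h import *
chk('scene',.6228,.0086,.078,.052)"; python3 -m handwheel '[{"tx":0,"ty":0,"tz":30,"roll":0},{"tx":0,"ty":0,"tz":30,"roll":0},{"tx":0,"ty":0,"tz":20,"roll":0},{"tx":0,"ty":0,"tz":0,"roll":0},{"tx":0,"ty":0,"tz":0,"roll":0}]'
```

```text
t: 13.53
tool_pos: [0.6249, 0.0089, 0.0634]
tool_rot: [-3.142, 0.001, 0.0]
contact_force: [-0.2, 0.0, 0.8]
opening: 0.0661
grip_force: 0.0
t: 14.53
tool_pos: [0.4613, -0.1689, 0.1193]
tool_rot: [3.141, -0.006, 0.0]
contact_force: [-0.5, -0.6, 0.2]
opening: 0.0778
grip_force: 0.0
scene 81 mid [ 0.6317 -0.0026] ztop med 0.0773 want 0.078 slope [-0.008  0.03 ] ext [33. 30. 12.]
t: 15.0
tool_pos: [0.4628, -0.166, 0.0381]
tool_rot: [-3.14, -0.001, 0.003]
contact_force: [-0.3, 0.6, 0.1]
opening: 0.0781
grip_force: 0.0
```

```bash
python3 -m handwheel '[{"tx":0,"ty":1,"tz":14,"roll":0},{"tx":0,"ty":0,"tz":9,"roll":0},{"tx":0,"ty":0,"tz":5,"roll":0},{"tx":0,"ty":0,"tz":0,"roll":0}]'; python3 -m handwheel '[{"tx":0,"ty":0,"tz":0,"roll":0},{"tx":0,"ty":0,"tz":0,"roll":0},{"tx":0,"ty":0,"tz":0,"roll":0},{"tx":0,"ty":0,"tz":0,"roll":0},{"tx":0,"ty":0,"tz":0,"roll":0}]' 56 30; python3 -m handwheel '[{"tx":0,"ty":0,"tz":-3,"roll":0},{"tx":0,"ty":0,"tz":-12,"roll":0},{"tx":0,"ty":0,"tz":-25,"roll":0},{"tx":0,"ty":0,"tz":-30,"roll":0},{"tx":0,"ty":0,"tz":-30,"roll":0},{"tx":0,"ty":0,"tz":-15,"roll":0},{"tx":0,"ty":0,"tz":0,"roll":0},{"tx":0,"ty":0,"tz":0,"roll":0}]'
```

```text
t: 15.33
tool_pos: [0.4629, -0.1677, 0.0105]
tool_rot: [-3.141, -0.0, 0.001]
contact_force: [-1.0, 1.2, 0.0]
opening: 0.0783
grip_force: 0.0
t: 15.75
tool_pos: [0.4639, -0.1685, 0.0119]
tool_rot: [3.141, -0.001, 0.003]
contact_force: [-0.3, 0.8, 6.0]
opening: 0.0619
grip_force: 33.1
t: 16.42
tool_pos: [0.4633, -0.1683, 0.1267]
tool_rot: [3.141, -0.001, 0.003]
contact_force: [0.1, 0.3, -1.4]
opening: 0.0618
grip_force: 33.0
```

```bash
python3 -m handwheel '[{"tx":4,"ty":12,"tz":0,"roll":0},{"tx":7,"ty":24,"tz":0,"roll":0},{"tx":7,"ty":24,"tz":0,"roll":0},{"tx":7,"ty":24,"tz":0,"roll":0},{"tx":7,"ty":24,"tz":0,"roll":0},{"tx":7,"ty":24,"tz":0,"roll":0},{"tx":7,"ty":24,"tz":0,"roll":0},{"tx":4,"ty":16,"tz":10,"roll":0},{"tx":2,"ty":9,"tz":10,"roll":0},{"tx":0,"ty":0,"tz":0,"roll":0},{"tx":0,"ty":0,"tz":0,"roll":0}]'
python3 - <<'E'
from h import *
im,d=grab('scene');cv2.imwrite('pics/s5.png',cv2.resize(im[240:420,230:470,::-1],None,fx=3,fy=3))
chk('scene',.6228,.0086,.078,.052,d)
E
```

```text
t: 17.33
tool_pos: [0.5133, -0.3486, 0.1024]
tool_rot: [-3.138, 0.002, 0.007]
contact_force: [-0.0, -0.2, -0.1]
opening: 0.0616
grip_force: 33.0h.py:32: RuntimeWarning: Mean of empty slice.
  A=np.c_[P[:,:2]-P[:,:2].mean(0),np.ones(len(P))]
  ret = um.true_divide(
h.py:33: RuntimeWarning: Mean of empty slice.
  T=P[np.hypot(P[:,0]-P[:,0].mean(),P[:,1]-P[:,1].mean())<D*.38]
  ret = ret.dtype.type(ret / rcount)
h.py:34: RuntimeWarning: Mean of empty slice.
  s=np.linalg.lstsq(np.c_[T[:,:2]-T[:,:2].mean(0),np.ones(len(T))],T[:,2],rcond=None)[0]
Traceback (most recent call last):
  File "h.py", line 35, in chk
    print(n,len(P),'mid',((P.max(0)+P.min(0))/2)[:2].round(4),'ztop med',np.median(T[:,2]).round(4),'want',z,'slope',s[:2].round(3),'ext',(np.ptp(P,axis=0)*1e3).round())
                           ~~~~~^^^
ValueError: zero-size array to reduction operation maximum which has no identity
```

View pics/s5.png

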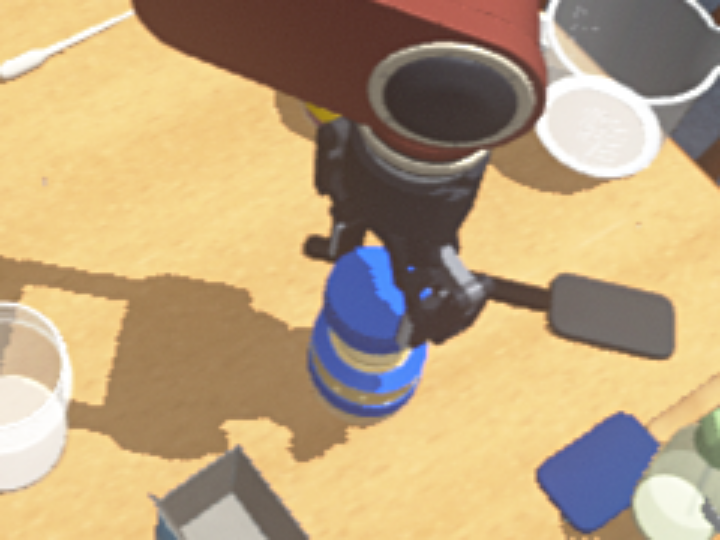

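The blue cap is above the blue jar (crop 370,300 over 370,365), about 15 mm up, roughly level and centred.

```bash
python3 -m handwheel '[{"tx":2,"ty":0,"tz":8,"roll":0},{"tx":0,"ty":0,"tz":8,"roll":0},{"tx":0,"ty":0,"tz":6,"roll":0},{"tx":0,"ty":0,"tz":4,"roll":0},{"tx":0,"ty":0,"tz":2,"roll":0},{"tx":0,"ty":0,"tz":0,"roll":0}]'|grep -E "pos|contact"; python3 -m handwheel '[{"tx":0,"ty":0,"tz":1,"roll":0},{"tx":0,"ty":0,"tz":0,"roll":0}]'|grep -E "pos|contact";python3 -m handwheel '[{"tx":0,"ty":0,"tz":1,"roll":0},{"tx":0,"ty":0,"tz":0,"roll":0}]'|grep -E "pos|contact"
```

```text
tool_pos: [0.5165, -0.3485, 0.0769]
contact_force: [0.6, 0.3, -0.7]
tool_pos: [0.5171, -0.3492, 0.077]
contact_force: [-0.7, -0.2, -1.3]
tool_pos: [0.517, -0.3492, 0.0759]
contact_force: [-0.4, 0.6, 0.5]
```

```bash
python3 -m handwheel '[{"tx":0,"ty":0,"tz":1.5,"roll":0},{"tx":0,"ty":0,"tz":1,"roll":0},{"tx":0,"ty":0,"tz":0,"roll":0}]'|grep -E "pos|contact"; python3 -m handwheel '[{"tx":0,"ty":0,"tz":1,"roll":0},{"tx":0,"ty":0,"tz":0,"roll":0}]'|grep -E "pos|contact";python3 -m handwheel '[{"tx":0,"ty":0,"tz":1,"roll":0},{"tx":0,"ty":0,"tz":0,"roll":0}]'|grep -E "pos|contact";python3 -m handwheel '[{"tx":0,"ty":0,"tz":1,"roll":0},{"tx":0,"ty":0,"tz":0,"roll":0}]'|grep -E "pos|contact"
```

```text
tool_pos: [0.5167, -0.349, 0.0729]
contact_force: [-0.1, 0.8, -0.1]
tool_pos: [0.5169, -0.3491, 0.0721]
contact_force: [-0.3, -0.3, -0.2]
tool_pos: [0.517, -0.3492, 0.072]
contact_force: [-2.1, 1.7, 4.2]
tool_pos: [0.5172, -0.3494, 0.072]
contact_force: [-3.9, 2.8, 8.2]
```

```bash
python3 -m handwheel '[{"tx":0,"ty":0,"tz":-1.5,"roll":0},{"tx":0,"ty":0,"tz":0,"roll":0},{"tx":0,"ty":0,"tz":0,"roll":0},{"tx":0,"ty":0,"tz":0,"roll":0}]' 78;  python3 -m handwheel '[{"tx":0,"ty":0,"tz":-10,"roll":0},{"tx":0,"ty":0,"tz":-20,"roll":0},{"tx":0,"ty":0,"tz":-30,"roll":0},{"tx":-3,"ty":-17,"tz":0,"roll":0},{"tx":-6,"ty":-33,"tz":0,"roll":0},{"tx":-6,"ty":-33,"tz":0,"roll":0},{"tx":-6,"ty":-33,"tz":0,"roll":0},{"tx":-6,"ty":-33,"tz":0,"roll":0},{"tx":-6,"ty":-33,"tz":0,"roll":0},{"tx":-6,"ty":-33,"tz":0,"roll":0},{"tx":-6,"ty":-33,"tz":0,"roll":0},{"tx":-6,"ty":-33,"tz":0,"roll":0}]' 62 
python3 -m handwheel '[{"tx":-6,"ty":-33,"tz":0,"roll":0},{"tx":-6,"ty":-33,"tz":0,"roll":0},{"tx":-6,"ty":-33,"tz":0,"roll":0},{"tx":-6,"ty":-33,"tz":0,"roll":0},{"tx":-6,"ty":-33,"tz":0,"roll":0},{"tx":-6,"ty":-25,"tz":0,"roll":0},{"tx":-5,"ty":-14,"tz":20,"roll":0},{"tx":0,"ty":0,"tz":30,"roll":0},{"tx":0,"ty":0,"tz":0,"roll":0},{"tx":0,"ty":0,"tz":0,"roll":0}]'
python3 -c "
from h import *
chk('scene',.5153,-.3495,.082,.064)"
```

```text
t: 19.3
tool_pos: [0.5167, -0.349, 0.0713]
tool_rot: [-3.141, 0.001, 0.0]
contact_force: [0.2, 0.3, -0.9]
opening: 0.078
grip_force: 0.0
t: 20.3
tool_pos: [0.4656, -0.0667, 0.1324]
tool_rot: [3.141, -0.001, 0.002]
contact_force: [0.9, 0.0, -0.1]
opening: 0.062
grip_force: 0.0
t: 21.13
tool_pos: [0.4236, 0.1358, 0.0807]
tool_rot: [3.141, 0.0, -0.006]
contact_force: [-0.1, -0.0, 1.3]
opening: 0.0621
grip_force: 0.0
scene 844 mid [ 0.5154 -0.3497] ztop med 0.0817 want 0.082 slope [0.006 0.001] ext [64. 63. 10.]
```

Blue is home. Now green.

```bash
python3 -m handwheel '[{"tx":2.5,"ty":0,"tz":20,"roll":0},{"tx":0,"ty":0,"tz":20,"roll":0},{"tx":0,"ty":0,"tz":10,"roll":0},{"tx":0,"ty":0,"tz":3,"roll":0},{"tx":0,"ty":0,"tz":0,"roll":0}]'; python3 -m handwheel '[{"tx":0,"ty":0,"tz":0,"roll":0},{"tx":0,"ty":0,"tz":0,"roll":0},{"tx":0,"ty":0,"tz":0,"roll":0},{"tx":0,"ty":0,"tz":0,"roll":0},{"tx":0,"ty":0,"tz":0,"roll":0}]' 38 30; python3 -m handwheel '[{"tx":0,"ty":0,"tz":-3,"roll":0},{"tx":0,"ty":0,"tz":-12,"roll":0},{"tx":0,"ty":0,"tz":-25,"roll":0},{"tx":0,"ty":0,"tz":-30,"roll":0},{"tx":0,"ty":0,"tz":-20,"roll":0},{"tx":10,"ty":-2,"tz":0,"roll":0},{"tx":20,"ty":-3,"tz":0,"roll":0},{"tx":25,"ty":-4,"tz":0,"roll":0},{"tx":25,"ty":-4,"tz":0,"roll":0},{"tx":25,"ty":-4,"tz":0,"roll":0},{"tx":25,"ty":-4,"tz":0,"roll":0},{"tx":25,"ty":-4,"tz":0,"roll":0}]';python3 -m handwheel '[{"tx":15,"ty":-4,"tz":0,"roll":0},{"tx":7,"ty":0,"tz":15,"roll":0},{"tx":0,"ty":0,"tz":10,"roll":0},{"tx":0,"ty":0,"tz":0,"roll":0},{"tx":0,"ty":0,"tz":0,"roll":0}]'
python3 - <<'E'
from h import *
im,d=grab('scene');cv2.imwrite('pics/s6.png',cv2.resize(im[110:260,180:380,::-1],None,fx=3,fy=3))
E
```

```text
t: 21.6
tool_pos: [0.4278, 0.1356, 0.0291]
tool_rot: [3.142, -0.002, -0.0]
contact_force: [0.3, 0.1, 0.3]
opening: 0.0622
grip_force: 0.0
t: 22.02
tool_pos: [0.429, 0.136, 0.0304]
tool_rot: [-3.142, 0.0, -0.005]
contact_force: [-1.3, -1.0, 6.0]
opening: 0.0444
grip_force: 31.1
t: 23.02
tool_pos: [0.5833, 0.1612, 0.1183]
tool_rot: [-3.142, 0.0, 0.002]
contact_force: [-0.0, 0.3, 0.9]
opening: 0.0445
grip_force: 30.7
t: 23.43
tool_pos: [0.6027, 0.1647, 0.092]
tool_rot: [3.141, -0.0, -0.006]
contact_force: [-0.8, -0.0, -0.2]
opening: 0.045
grip_force: 30.7
```

View pics/s6.png

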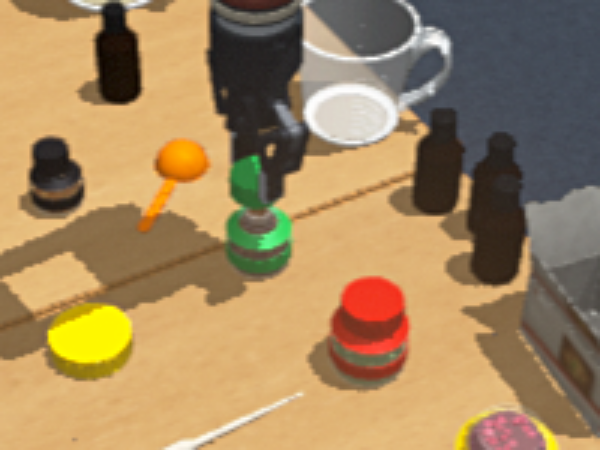

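The green cap is above the green jar (crop 255,185 over 258,240). The red and black caps sit on their jars, and the yellow cap stands alone at (90,340).

```bash
python3 -m handwheel '[{"tx":1.5,"ty":-0.5,"tz":8,"roll":0},{"tx":0,"ty":0,"tz":8,"roll":0},{"tx":0,"ty":0,"tz":6,"roll":0},{"tx":0,"ty":0,"tz":5,"roll":0},{"tx":0,"ty":0,"tz":3,"roll":0},{"tx":0,"ty":0,"tz":0,"roll":0}]'|grep -E "pos|contact"; python3 -m handwheel '[{"tx":0,"ty":0,"tz":1,"roll":0},{"tx":0,"ty":0,"tz":1,"roll":0},{"tx":0,"ty":0,"tz":0,"roll":0}]'|grep -E "pos|contact";python3 -m handwheel '[{"tx":0,"ty":0,"tz":1,"roll":0},{"tx":0,"ty":0,"tz":0,"roll":0}]'|grep -E "pos|contact"
```

```text
tool_pos: [0.6052, 0.1652, 0.0624]
contact_force: [-0.1, -0.2, -0.7]
tool_pos: [0.6062, 0.1654, 0.0619]
contact_force: [0.6, 0.2, -1.5]
tool_pos: [0.6061, 0.1654, 0.0608]
contact_force: [-0.3, 0.1, 0.0]
```

```bash
python3 -m handwheel '[{"tx":-0.5,"ty":0,"tz":1,"roll":0},{"tx":0,"ty":0,"tz":1,"roll":0},{"tx":0,"ty":0,"tz":0,"roll":0}]'|grep -E "pos|contact"; python3 -m handwheel '[{"tx":0,"ty":0,"tz":1,"roll":0},{"tx":0,"ty":0,"tz":0,"roll":0}]'|grep -E "pos|contact";python3 -m handwheel '[{"tx":0,"ty":0,"tz":1,"roll":0},{"tx":0,"ty":0,"tz":0,"roll":0}]'|grep -E "pos|contact"
```

```text
tool_pos: [0.6055, 0.1653, 0.0586]
contact_force: [-1.0, -0.8, -0.9]
tool_pos: [0.6057, 0.1654, 0.0585]
contact_force: [-2.1, -0.9, 3.3]
tool_pos: [0.6059, 0.1655, 0.0585]
contact_force: [-4.4, -1.3, 9.7]
```

```bash
python3 -m handwheel '[{"tx":0,"ty":0,"tz":-1.5,"roll":0},{"tx":0,"ty":0,"tz":0,"roll":0},{"tx":0,"ty":0,"tz":0,"roll":0},{"tx":0,"ty":0,"tz":0,"roll":0}]' 62;  python3 -m handwheel '[{"tx":0,"ty":0,"tz":-10,"roll":0},{"tx":0,"ty":0,"tz":-20,"roll":0},{"tx":0,"ty":0,"tz":-25,"roll":0},{"tx":-12,"ty":2,"tz":0,"roll":0},{"tx":-25,"ty":4,"tz":0,"roll":0},{"tx":-25,"ty":4,"tz":0,"roll":0},{"tx":-25,"ty":4,"tz":0,"roll":0},{"tx":-25,"ty":4,"tz":0,"roll":0},{"tx":-25,"ty":4,"tz":0,"roll":0},{"tx":-25,"ty":4,"tz":0,"roll":0},{"tx":-18,"ty":4,"tz":0,"roll":0},{"tx":0,"ty":0,"tz":0,"roll":0}]' 84
python3 -c "
from h import *
im,d=grab('scene')
chk('scene',.6031,.1655,.072,.046,d)
chk('scene',.4244,.135,.022,.070,d)
print(ctrl.get_obs()['tool_pos'])"
```

```text
t: 25.32
tool_pos: [0.6053, 0.1653, 0.0578]
tool_rot: [3.142, -0.001, -0.001]
contact_force: [-0.7, 0.1, 0.2]
opening: 0.0623
grip_force: 0.0
t: 26.32
tool_pos: [0.4228, 0.1352, 0.1128]
tool_rot: [3.141, 0.0, -0.002]
contact_force: [-0.0, -0.4, -0.2]
opening: 0.0841
grip_force: 0.0
scene 190 mid [0.6029 0.1645] ztop med 0.0717 want 0.072 slope [0.018 0.002] ext [45. 49. 10.]
scene 475 mid [0.4245 0.1353] ztop med 0.022 want 0.022 slope [-0.009  0.008] ext [69. 72. 12.]
[0.42463566 0.13537485 0.11350582]
```

```bash
python3 -m handwheel '[{"tx":0,"ty":0,"tz":30,"roll":0},{"tx":0,"ty":0,"tz":35,"roll":0},{"tx":0,"ty":0,"tz":25,"roll":0},{"tx":0,"ty":0,"tz":11,"roll":0},{"tx":0,"ty":0,"tz":3,"roll":0},{"tx":0,"ty":0,"tz":0,"roll":0}]'; python3 -m handwheel '[{"tx":0,"ty":0,"tz":0,"roll":0},{"tx":0,"ty":0,"tz":0,"roll":0},{"tx":0,"ty":0,"tz":0,"roll":0},{"tx":0,"ty":0,"tz":0,"roll":0},{"tx":0,"ty":0,"tz":0,"roll":0}]' 62 30; python3 -m handwheel '[{"tx":0,"ty":0,"tz":-3,"roll":0},{"tx":0,"ty":0,"tz":-12,"roll":0},{"tx":0,"ty":0,"tz":-25,"roll":0},{"tx":0,"ty":0,"tz":-35,"roll":0},{"tx":0,"ty":0,"tz":-35,"roll":0},{"tx":0,"ty":0,"tz":-15,"roll":0},{"tx":0,"ty":0,"tz":0,"roll":0},{"tx":0,"ty":0,"tz":0,"roll":0}]'
```

```text
t: 26.87
tool_pos: [0.426, 0.1355, 0.0092]
tool_rot: [3.142, -0.001, -0.001]
contact_force: [-0.0, -0.6, 0.6]
opening: 0.0842
grip_force: 0.0
t: 27.28
tool_pos: [0.4278, 0.1358, 0.0118]
tool_rot: [-3.141, 0.0, -0.007]
contact_force: [-1.8, 0.2, 6.8]
opening: 0.0677
grip_force: 33.5
t: 27.95
tool_pos: [0.4261, 0.1355, 0.1353]
tool_rot: [-3.141, 0.0, -0.004]
contact_force: [0.7, -0.3, -1.0]
opening: 0.0674
grip_force: 34.1
```

```bash
python3 -m handwheel '[{"tx":9,"ty":12,"tz":0,"roll":0},{"tx":19,"ty":26,"tz":0,"roll":0},{"tx":19,"ty":26,"tz":0,"roll":0},{"tx":19,"ty":26,"tz":0,"roll":0},{"tx":19,"ty":26,"tz":0,"roll":0},{"tx":19,"ty":26,"tz":0,"roll":0},{"tx":19,"ty":26,"tz":0,"roll":0},{"tx":19,"ty":26,"tz":0,"roll":0},{"tx":19,"ty":26,"tz":0,"roll":0},{"tx":19,"ty":26,"tz":0,"roll":0},{"tx":19,"ty":26,"tz":0,"roll":0},{"tx":10,"ty":15,"tz":0,"roll":0}]'; python3 -m handwheel '[{"tx":5,"ty":8.5,"tz":10,"roll":0},{"tx":0,"ty":0,"tz":15,"roll":0},{"tx":0,"ty":0,"tz":0,"roll":0},{"tx":0,"ty":0,"tz":0,"roll":0},{"tx":0,"ty":0,"tz":0,"roll":0}]'
python3 - <<'E'
from h import *
im,d=grab('scene');cv2.imwrite('pics/s7.png',cv2.resize(im[180:330,250:450,::-1],None,fx=3,fy=3))
print(ctrl.get_obs()['tool_pos'])
E
```

```text
t: 28.95
tool_pos: [0.6343, -0.1539, 0.1308]
tool_rot: [-3.141, 0.003, 0.006]
contact_force: [-0.0, -0.2, -0.7]
opening: 0.0678
grip_force: 34.1
t: 29.37
tool_pos: [0.6382, -0.1586, 0.1078]
tool_rot: [-3.14, -0.001, 0.004]
contact_force: [0.2, 0.5, -1.1]
opening: 0.0679
grip_force: 34.1
[ 0.63883454 -0.15886092  0.10887937]
```

View pics/s7.png

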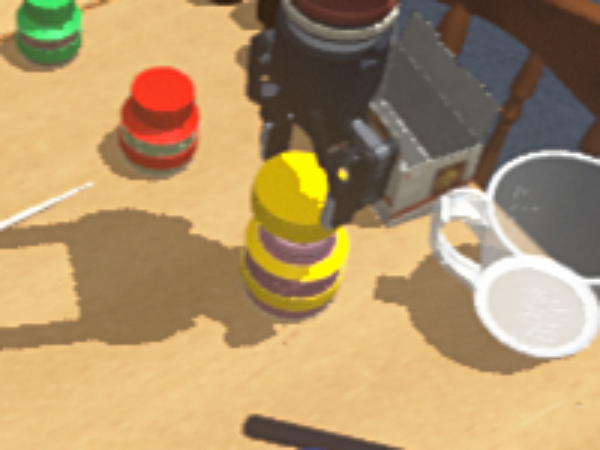

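The yellow cap is above the yellow jar (crop 295,195 over 295,260), level, with about 15 mm to the lip; the box and jug are clear.

```bash
python3 -m handwheel '[{"tx":1,"ty":1,"tz":8,"roll":0},{"tx":0,"ty":0,"tz":7,"roll":0},{"tx":0,"ty":0,"tz":5,"roll":0},{"tx":0,"ty":0,"tz":3,"roll":0},{"tx":0,"ty":0,"tz":2,"roll":0},{"tx":0,"ty":0,"tz":0,"roll":0}]'|grep -E "pos|contact"; python3 -m handwheel '[{"tx":0,"ty":0,"tz":1,"roll":0},{"tx":0,"ty":0,"tz":1,"roll":0},{"tx":0,"ty":0,"tz":0,"roll":0}]'|grep -E "pos|contact";python3 -m handwheel '[{"tx":0,"ty":0,"tz":1,"roll":0},{"tx":0,"ty":0,"tz":0,"roll":0}]'|grep -E "pos|contact"
```

```text
tool_pos: [0.64, -0.161, 0.0834]
contact_force: [-0.2, 0.6, -0.6]
tool_pos: [0.6405, -0.1612, 0.0823]
contact_force: [0.3, -0.1, -1.4]
tool_pos: [0.6404, -0.1612, 0.0812]
contact_force: [-0.6, -0.4, -0.4]
```

```bash
python3 -m handwheel '[{"tx":0,"ty":0,"tz":1,"roll":0},{"tx":0,"ty":0,"tz":1,"roll":0},{"tx":0,"ty":0,"tz":0,"roll":0}]'|grep -E "pos|contact"; python3 -m handwheel '[{"tx":0,"ty":0,"tz":1,"roll":0},{"tx":0,"ty":0,"tz":0,"roll":0}]'|grep -E "pos|contact";python3 -m handwheel '[{"tx":0,"ty":0,"tz":1,"roll":0},{"tx":0,"ty":0,"tz":0,"roll":0}]'|grep -E "pos|contact"
```

```text
tool_pos: [0.6403, -0.1611, 0.0789]
contact_force: [-0.7, -0.2, -0.6]
tool_pos: [0.6403, -0.1611, 0.078]
contact_force: [-0.4, 0.3, -0.6]
tool_pos: [0.6406, -0.1612, 0.0779]
contact_force: [-2.3, 0.7, 2.6]
```

```bash
python3 -m handwheel '[{"tx":0,"ty":0,"tz":1,"roll":0},{"tx":0,"ty":0,"tz":0,"roll":0}]'|grep -E "pos|contact"; python3 -m handwheel '[{"tx":0,"ty":0,"tz":-1.5,"roll":0},{"tx":0,"ty":0,"tz":0,"roll":0},{"tx":0,"ty":0,"tz":0,"roll":0},{"tx":0,"ty":0,"tz":0,"roll":0}]' 84;  python3 -m handwheel '[{"tx":0,"ty":0,"tz":-10,"roll":0},{"tx":0,"ty":0,"tz":-20,"roll":0},{"tx":0,"ty":0,"tz":-30,"roll":0},{"tx":0,"ty":0,"tz":-30,"roll":0},{"tx":-20,"ty":0,"tz":-20,"roll":0},{"tx":-35,"ty":0,"tz":0,"roll":0},{"tx":-35,"ty":0,"tz":0,"roll":0},{"tx":-35,"ty":0,"tz":0,"roll":0},{"tx":-35,"ty":0,"tz":0,"roll":0},{"tx":-30,"ty":0,"tz":0,"roll":0},{"tx":-20,"ty":0,"tz":0,"roll":0},{"tx":0,"ty":0,"tz":0,"roll":0}]'
python3 - <<'E'
from h import *
from h import *
for n in('top','scene'):
    im,d=grab(n,n+'9')
    for k,a in dict(black=(.4757,.3272,.066,.034),green=(.6031,.1655,.072,.046),red=(.6228,.0086,.078,.052),yellow=(.6385,-.16,.088,.07),blue=(.5153,-.3495,.082,.064)).items():
        print(k,end=' ')
        try: chk(n,*a,d)
        except Exception: print('hidden')
E
```

```text
tool_pos: [0.6409, -0.1613, 0.0778]
contact_force: [-3.5, 1.3, 6.8]
t: 31.42
tool_pos: [0.6403, -0.1611, 0.0774]
tool_rot: [-3.141, 0.001, 0.0]
contact_force: [0.6, 0.6, 0.2]
opening: 0.0839
grip_force: 0.0
t: 32.42
tool_pos: [0.4278, -0.1609, 0.1879]
tool_rot: [3.141, -0.003, -0.0]
contact_force: [-0.4, 0.4, 0.9]
opening: 0.0839
grip_force: 0.0
black top 123 mid [0.4737 0.3275] ztop med 0.0647 want 0.066 slope [0.042 0.017] ext [31. 34. 11.]
green top 230 mid [0.6038 0.1654] ztop med 0.0713 want 0.072 slope [0.053 0.004] ext [44. 45. 12.]
red top 295 mid [0.624 0.01 ] ztop med 0.0775 want 0.078 slope [-0.008  0.002] ext [51. 50. 13.]
yellow top 546 mid [ 0.638  -0.1604] ztop med 0.087 want 0.088 slope [-0.004  0.015] ext [69. 68. 14.]
blue top 464 mid [ 0.5166 -0.3489] ztop med 0.0814 want 0.082 slope [0.    0.003] ext [65. 63. 14.]
black hidden
green hidden
red scene 284 mid [0.6228 0.0067] ztop med 0.078 want 0.078 slope [0.017 0.013] ext [52. 51. 11.]
yellow scene 636 mid [ 0.6381 -0.162 ] ztop med 0.0878 want 0.088 slope [0.004 0.   ] ext [69. 72. 10.]
blue scene 841 mid [ 0.5154 -0.3492] ztop med 0.0816 want 0.082 slope [ 0.003 -0.001] ext [63. 64. 10.]h.py:32: RuntimeWarning: Mean of empty slice.
  A=np.c_[P[:,:2]-P[:,:2].mean(0),np.ones(len(P))]
  ret = um.true_divide(
h.py:33: RuntimeWarning: Mean of empty slice.
  T=P[np.hypot(P[:,0]-P[:,0].mean(),P[:,1]-P[:,1].mean())<D*.38]
  ret = ret.dtype.type(ret / rcount)
h.py:34: RuntimeWarning: Mean of empty slice.
  s=np.linalg.lstsq(np.c_[T[:,:2]-T[:,:2].mean(0),np.ones(len(T))],T[:,2],rcond=None)[0]
```

View pics/scene9.png

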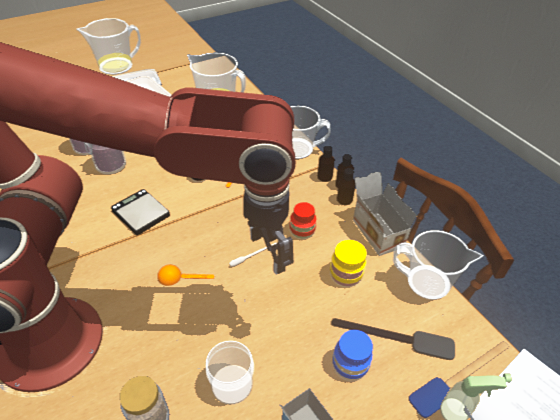

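All five caps measure home. Red (303,220), yellow (349,262) and blue (353,354) sit level on their jars in this view. Green and black are hidden here but measure right from the top camera and earlier views. I'm handing in.

```bash
python3 -c "
from station import ctrl
print(ctrl.finish_job())"
```

```text
the job is handed in; nothing more can be done
None
```

All five jars are closed with their own caps, each measured within about 1 mm of fully home and level, and the jars are still where they stood; I handed the job in at about 32 s.

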